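Clamp a block with the folding-crank screw press

TASK

Clamp the wooden block in the screw press: swing the wheel's folded red handle fully up, crank the wheel clockwise by it until the pad bears firmly on the block (a good hand-tight clamp, about 100 N, without crushing the wood), and fold the handle flat again, leaving the block clamped. Leave the block where it lies and the other things on the bench alone.

Things in the scene. Friction and masses are not known exactly. Their poses are not given: they have to be found in the camera images.
- press: Green bench screw press, fixed to the bench. Base 170 (x) x 250 (y) x 20 mm; two steel columns at y = +-100 mm carry a green bridge (50 x 235 mm, height 135 to 165 mm). A vertical screw goes through the bridge; the flat handwheel lies on top of it. Origin: centre of the base's underside, on the wheel's axis; z up
- wheel_center (a point): Point on the wheel's vertical axis at the height of its upper face (188 mm above the bench). The wheel is a flat grey disc, diameter 150 mm, 8 mm thick; a 40 mm wide hub stands 5 mm above it
- wheel (a joint): Wheel angle in rad, grows clockwise seen from above (limits -1.5, 10). Each rad lowers the ram 3 mm. Self-locking: stays where left. Even drag of 0.45 Nm (7.3 N at the upright handle, 62 mm from the axis); pressing adds 0.003 Nm per N of clamping force (0.048 N per N at the handle: about 12 N in all for a 100 N clamp). The rubber gives: 100 N takes about 0.6 rad after first touch
- handle_pivot (a point): The fold hinge of the handle: between two steel lugs (23 mm wide over both) standing on the wheel 62 mm from its axis, 26 mm above the wheel's upper face. The hinge axis is level and tangent to the wheel. Turns with the wheel
- handle (a joint): Fold angle of the handle in rad: 0 = folded flat, lying level over the wheel and pointing from the pivot inwards across the hub; 1.57 = fully up, parallel to the wheel's axis (both are end stops). It stays where it is left: stiff hinge, about 0.1 Nm (2 N at the grip point)
- handle_grip (a point): Middle of the handle's red round sleeve, on its axis, 48 mm from the pivot. Sleeve: diameter 20 mm, from 16 to 74 mm from the pivot; the handle ends 80 mm from the pivot. The sleeve turns freely about its own axis, so a hand may keep its orientation while cranking. Folded, its axis is 26 mm above the wheel's face
- ram: Grey cross-bar (60 x 235 x 14 mm) that slides on the columns below the bridge and carries the black rubber pad. Origin: centre of the bar's underside. The pad (70 x 80 mm) is set on a threaded stub: its pressing face hangs 17 to 23 mm below this origin, differently every time and not measured, so where it meets the block must be felt
- block: Loose wooden block, 95 x 110 x 45 mm, with two dark pilot holes at one edge of its top, lying on the press base below the pad. Origin: centre of its underside. A good clamp presses it with about 100 N (50 to 165 N will do); above 250 N the wood is crushed
- tub: Open white plastic tub, 100 x 140 x 55 mm, standing on the bench; a bystander. Origin: centre of its underside
- jar: Amber glass jar with a red lid, diameter 56 mm, 85 mm high; a bystander. Origin: centre of its underside
- driver: Screwdriver with an orange handle lying on the bench; a bystander
Mind the look-alikes: they are no part of the job. Leave any blue or green look-alike of the block alone.

How it is judged (in metres and radians):
On the way, in this order (a step that is already met when the one before it is completed fails the run):
1. the handle is swung fully up, before the block is clamped (value of joint handle above 1.4 rad and contact force between ram and block below 5 N), for 0.2 s.
2. the block is clamped by cranking with the handle up (value of joint handle above 1.2 rad and contact force between ram and block above 50 N), for 0.2 s.
At the end, for the whole second after the job is handed in: The handle is folded flat (within 0.12 rad), the pad presses the block with 50 to 165 N, and the wheel is at rest (value of joint handle below 0.12 rad and contact force between ram and block between 50 and 165 N and velocity of joint wheel between -0.05 and 0.05 rad/s); the robot touches nothing.
It fails at once if the block is crushed (pressed with more than 250 N) (contact force between ram and block above 250 N).
It fails at once if the block is shifted by more than 12 mm (distance of block from where it was at the start of the episode above 0.012 m).
It fails at once if the tub is moved by more than 20 mm (distance of tub from where it was at the start of the episode above 0.02 m).
It fails at once if the jar is moved by more than 20 mm (distance of jar from where it was at the start of the episode above 0.02 m).
It fails at once if the screwdriver is moved by more than 20 mm (distance of driver from where it was at the start of the episode above 0.02 m).
It also fails if it takes over 72 s, if anything falls off the work surface, if the arm or the gripper's body presses on something with over 40 N, if the wrist force passes 120 N, or if a joint passes its speed limit or range.

ROBOT

A 7-joint arm with a two-finger parallel gripper is mounted at the origin on the work surface. World frame = base frame: x ahead of the robot, y to its left, z up, the work surface at z = 0. Lengths are in mm, angles in rad, forces in N, time in s.
With the tool pointing down it reaches from about 425 to 975 mm from the base axis. Payload 16.7 kg.
Tool frame: the origin (TCP) lies at the very end of the fingers, on their centre line; the grasp point (between the pads) lies 19 mm behind it; z points along the fingers, y is the line along which they close (so a half turn about z gives the same grasp; the last joint's range is limited). The gripper opens to 85 mm and grips with 20 to 120 N. Pads are 22 mm wide; open, the fingers measure 114 mm over their backs; the gripper's body (76 mm by 85 mm) begins 54 mm behind the grasp point. The pads swing forward as they close: fully open they stand 13 mm farther back than shut.
Start: joints at [-1.365, 0.426, 0.074, 1.606, -0.034, 1.111, -0.067], TCP at [235.133, 632.684, 231.302] pointing down, gripper open.
Joint ranges: [-2.85, 2.85], [-0.5, 2.14], [-1.23, 1.37], [0.21, 2.46], [-1.02, 4.16], [0.16, 2.05], [-2.73, 2.73]. Speed limits (rad/s): [1.89, 1.89, 2.39, 2.39, 3.01, 3.01, 3.01].

INTERFACE

Orientations are given as a unit quaternion [w, x, y, z].
In Python, from station import ctrl gives the robot as it stands.
- The arm moves only by the tool move_arm, never from a script. Its argument "targets" is a list of rows, each a list of 7 numbers: the turn, a rotation vector about the world's x, y, z in normalised numbers (1 is 60 degrees), then the shift along the world's x, y, z in fractions of the full range, 1 being 750 mm, then the closure, from 0 (fully open) to 1 (shut). A call has exactly 5 rows; each row is the pose to reach, as a shift and turn from the pose commanded when the call began; what a row does not reach only later rows make up. A row lasts 1/10 s, in which the tool goes at most 50 mm and 8.59 degrees, less where a joint would pass 70% of its speed; a pose out of reach is approached as far as the arm can. A call with a gripper value outside its range is refused whole. The fingers move at their own pace and stop on an object; the grip force is fixed at half the most. Time passes only in rows, so rows that repeat a pose let the fingers close, or fill a call up. It gives the time, the measured TCP pose, the force, the opening and the grip force at its end, in the units of the state.
- ctrl.get_state(): the state, without advancing time (a new reading comes with each control period).
- ctrl.read_camera(name): name is "side" or "top"; returns a dict with "image" (420x560x3 uint8, red, green, blue), "fov_y" (degrees; the focal length in pixels is half the picture's height over the tangent of half this angle, whatever the lens; pixels are square), "cx", "cy" (the principal point, pixels), "dist" ([k1, k2, p1, p2, k3] as OpenCV has them; the pictures are not rectified), "cam_to_world" (4x4, takes a point from camera to world coordinates). Camera axes: x right, y down, z forward; pixel columns grow to the right and rows downward; lengths in mm; the calibration is good to about 2 mm. A picture is of the moment at which its call begins. There is no depth.
- ctrl.hand_in(): hands the job in; it is judged then, once.
Trained networks look in a picture, given as the dict that the camera call returned (one of the last four; its "shot" number tells which), for a name from the list of things; names that differ only in an ending like _2 or _b are one class to them, and where a whole thing is asked for, a point or a joint stands for the part that bears it (a point fixed in the world has none). Each returns a list of dicts, best first, with "score" (0 to 1); they miss things now and then, are a little off and sometimes report something else, mostly with a low value. They report only what shows in the picture. A call takes as long as a camera call. They do not tell look-alikes from the thing itself.
- ctrl.find_in(picture, label): "xyz" ([x, y, z] in mm, in world coordinates, good to about 4 mm: the middle of the surface that is visible of it).
- ctrl.regions_of(picture, label): "pixels" (420x560 bool, what is visible of it).
The state is a dict: "time": time; "joints": joint angles; "qvel": joint speeds; "tau": joint torques, N m; "eef_pos": TCP position; "orientation": TCP orientation; "ft_force": force on the tool from outside, world axes, zero at the start; "wrist_torque": the same for the moment, N m; "opening": finger opening in mm; "grip_force": force on a finger pad.
Only numpy, scipy, OpenCV 4.12 (cv2) and the standard library are available. Lean on these libraries where they do the work, as an engineer would, in place of code of your own. Each camera call takes 0.05 s, during which the arm holds its last target. There are 200 camera calls.

## Working session

There is one attempt and no reset: what is moved stays moved. The work goes in short steps, Python scripts to look and compute and a tool call to move; the robot and the scene stay as the last step left them, time stands still between calls to the robot, and variables do not carry over. Pictures are saved under pics/ and viewed, at most 10 in all, crops included, and the job is handed in when it is done.

Besides the shell and the picture viewer there is one more tool, called after ">>>" by a JSON object that holds its "api" and its "payload". move_arm: Moves the arm, as the interface text tells. Its arguments: {"type":"object","properties":{"targets":{"type":"array","items":{"type":"array","items":{"type":"number"}}}},"required":["targets"]}

```bash
mkdir -p pics; cat > h.py <<'E'
from station import ctrl
import numpy as np, cv2
def ray(p,uv):
    f=p["image"].shape[0]/2/np.tan(np.radians(p["fov_y"]/2)); K=np.array([[f,0,p["cx"]],[0,f,p["cy"]],[0,0,1.]])
    u=cv2.undistortPoints(np.array([[uv]],float),K,np.array(p["dist"],float))[0,0]
    T=np.array(p["cam_to_world"]); return T[:3,3],T[:3,:3]@np.array([u[0],u[1],1.])
def atz(p,uv,z):
    o,d=ray(p,uv); return o+d*(z-o[2])/d[2]
def proj(p,X):
    f=p["image"].shape[0]/2/np.tan(np.radians(p["fov_y"]/2)); K=np.array([[f,0,p["cx"]],[0,f,p["cy"]],[0,0,1.]])
    T=np.linalg.inv(np.array(p["cam_to_world"])); return cv2.projectPoints(np.array(X,float).reshape(-1,1,3),cv2.Rodrigues(T[:3,:3])[0],T[:3,3],K,np.array(p["dist"],float))[0].reshape(-1,2)
def save(p,n,crop=None,s=1):
    im=p["image"][:,:,::-1]
    if crop: im=im[crop[1]:crop[3],crop[0]:crop[2]]
    cv2.imwrite("pics/"+n,cv2.resize(im,None,fx=s,fy=s,interpolation=cv2.INTER_CUBIC))
E
cat > a.py <<'E'
from h import *
np.set_printoptions(precision=1,suppress=True)
for c in("top","side"):
    p=ctrl.read_camera(c); save(p,c+"0.png")
    print(c,np.array(p["cam_to_world"])[:3,3])
    for l in("press","wheel_center","wheel","handle_pivot","handle","handle_grip","ram","block","tub","jar","driver"):
        print(l,[(np.array(r["xyz"]),round(r["score"],2)) for r in ctrl.find_in(p,l)[:3]])
s=ctrl.get_state();print(s)
E
python3 a.py
```

```text
top [ 431.5   11.3 1297. ]
press [(array([539.3, -34.2, 191.9]), 0.75)]
wheel_center [(array([534. , -33.9, 183.4]), 0.97)]
wheel [(array([550.1, -32.8, 189.4]), 0.72)]
handle_pivot [(array([547.5, -33.5, 186.1]), 0.97)]
handle [(array([567.1, -42. , 218.8]), 0.51)]
handle_grip [(array([567. , -38.7, 216.9]), 0.65)]
ram []
block [(array([332.3,  87. ,  42.4]), 0.95), (array([ 307.8, -159.4,   45.6]), 0.9), (array([789.7, -37.5,  45.3]), 0.56)]
tub []
jar [(array([ 494. , -317.1,   83.1]), 0.81)]
driver [(array([ 581.9, -400.3,   20.8]), 0.56)]
side [ 440.6 -624.6  913.6]
press [(array([543.7, -85.4, 151.7]), 0.58)]
wheel_center [(array([545.1, -78.2, 148.3]), 0.92)]
wheel [(array([543.7, -49.7, 191.1]), 0.56), (array([507.5, -59.4,  63.6]), 0.15)]
handle_pivot [(array([544. , -48.6, 188.1]), 0.65)]
handle [(array([563.8, -50.5, 217.9]), 0.81), (array([545.5, -80.5, 148.4]), 0.64)]
handle_grip [(array([567. , -49.2, 222.3]), 0.58)]
ram [(array([ 546.5, -120.8,  109.4]), 0.72)]
block [(array([509.3, -55.7,  63.6]), 0.83), (array([788.5, -52.3,  45.7]), 0.73), (array([ 303.6, -174.3,   43.4]), 0.69)]
tub [(array([484.6, 395.9,  15. ]), 0.73)]
jar [(array([ 499.3, -344.5,   80.8]), 0.63), (array([566.3, -48.4, 218.1]), 0.44)]
driver []
{'time': 1.2, 'joints': array([-1.4,  0.4,  0.1,  1.6, -0. ,  1.1, -0.1]), 'qvel': array([-0., -0.,  0.,  0.,  0., -0., -0.]), 'tau': array([ -0. , -95. ,   3.8, -46.4,   0. ,   0. ,  -0. ]), 'eef_pos': array([235.1, 632.7, 231.3]), 'orientation': array([-0. ,  0.2,  1. , -0. ]), 'ft_force': array([ 0.5, -0.4,  0.9]), 'wrist_torque': array([0., 0., 0.]), 'grip_force': 0.0, 'opening': 85.43606751436332}
```

```bash
sleep 1; ls . pics
```

```text
.:
a.py
h.py
pics

pics:
side0.png
top0.png
```

View pics.

View pics/top0.png

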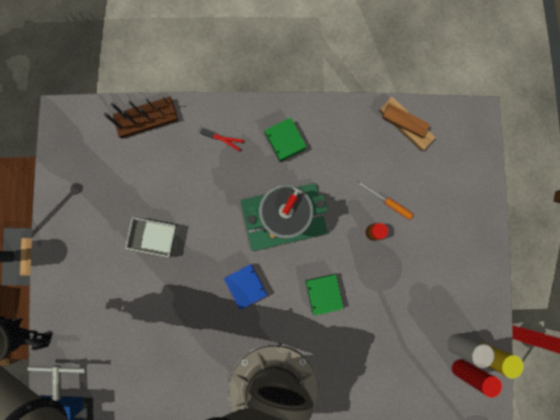

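View pics/side0.png

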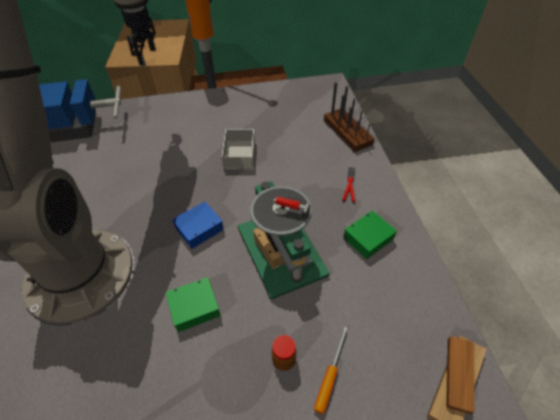

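```bash
cat > b.py <<'E'
from h import *
np.set_printoptions(precision=1,suppress=True)
big=[]
for c,cr in(("top",(237,161,337,261)),("side",(235,175,335,275))):
    p=ctrl.read_camera(c)
    im=p["image"]; x0,y0,x1,y1=cr
    big.append(cv2.resize(im[y0:y1,x0:x1,::-1],(400,400),interpolation=cv2.INTER_CUBIC))
    hsv=cv2.cvtColor(im,cv2.COLOR_RGB2HSV)
    red=((hsv[...,0]<8)|(hsv[...,0]>172))&(hsv[...,1]>140)&(hsv[...,2]>70)
    red[:y0]=0;red[y1:]=0;red[:,:x0]=0;red[:,x1:]=0
    pts=np.argwhere(red)[:,::-1].astype(float)
    m=pts.mean(0);u,s,v=np.linalg.svd(pts-m,full_matrices=False);t=(pts-m)@v[0]
    for nm,q in(("mid",m),("e0",m+v[0]*t.min()),("e1",m+v[0]*t.max())): print(c,nm,q,atz(p,q,214))
    for l in("wheel","press"):
        R=ctrl.regions_of(p,l)
        if R:
            k=R[0]["pixels"].astype(np.uint8); cs,_=cv2.findContours(k,0,1); cn=max(cs,key=cv2.contourArea)
            e=cv2.fitEllipse(cv2.convexHull(cn)); r=cv2.minAreaRect(cn); print(l,R[0]["score"],e,atz(p,e[0],188), "rect",r)
            W=np.array([atz(p,q[0],188)[:2] for q in cv2.convexHull(cn)],np.float32); print(cv2.minEnclosingCircle(W))
cv2.imwrite("pics/big.png",np.hstack(big))
E
python3 b.py
```

```text
top mid [289.7 203.2] [565.8 -43.6 214. ]
top e0 [294.2 195. ] [588.2 -56.2 214. ]
top e1 [284.3 212.7] [539.8 -28.9 214. ]
wheel 0.68 ((285.4361572265625, 210.5067596435547), (52.1749382019043, 53.39558029174805), 176.50634765625) [548.6 -32.9 188. ] rect ((285.20001220703125, 210.60000610351562), (51.876773834228516, 52.771202087402344), 26.56505012512207)
((549.3446655273438, -32.74092102050781), 74.7076644897461)
press 0.66 ((283.9388427734375, 217.29481506347656), (71.30939483642578, 96.86405181884766), 78.1618881225586) [529.7 -28.6 188. ] rect ((285.2270202636719, 213.08314514160156), (58.52605056762695, 84.00130462646484), 76.4295654296875)
((533.1412353515625, -26.740177154541016), 129.1773223876953)
side mid [287.7 202.5] [564.9 -42.2 214. ]
side e0 [275.9 199.3] [539.3 -26.9 214. ]
side e1 [298.7 205.5] [588.2 -56.1 214. ]
wheel 0.86 ((280.6208801269531, 210.72531127929688), (49.614688873291016, 62.150001525878906), 88.32543182373047) [547.5 -42.5 188. ] rect ((280.5, 211.0), (48.0, 61.0), 90.0)
((547.3412475585938, -38.28925704956055), 77.24429321289062)
press 0.96 ((283.6781921386719, 243.22181701660156), (86.4676513671875, 128.40309143066406), 160.041015625) [ 536.3 -136.6  188. ] rect ((281.2109069824219, 235.07432556152344), (112.06195068359375, 76.31890869140625), 67.98871612548828)
((514.4757080078125, -103.6661376953125), 165.04510498046875)
```

View pics/big.png

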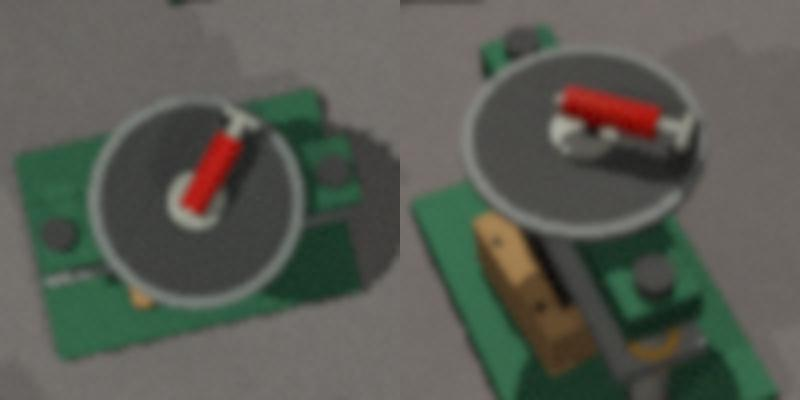

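```bash
cat > g.py <<'E'
from h import *
from scipy.spatial.transform import Rotation as Ro
np.set_printoptions(precision=2,suppress=True)
def st():
    s=ctrl.get_state(); q=s["orientation"]; return s,Ro.from_quat([q[1],q[2],q[3],q[0]])
if __name__=="__main__":
    s,R=st(); print(s["eef_pos"],R.as_matrix(),s["time"])
    u=np.array([.864,-.505,0]);u/=np.linalg.norm(u);z=np.array([0,0,-1.]);y=np.array([-u[1],u[0],0])
    for yy in(y,-y):
        T=Ro.from_matrix(np.c_[np.cross(yy,z),yy,z]); print("turn",np.degrees((T*R.inv()).as_rotvec()))
    print("shift",np.array([564.5,-42.3,300])-s["eef_pos"])
    p=ctrl.read_camera("top"); print(atz(p,(286.2,211.4),188))
    p=ctrl.read_camera("side")
    for q in((466,138),(700,138),(583,47),(583,237)):print(atz(p,(235+(q[0]-400)/4,175+q[1]/4),188))
E
python3 g.py
```

```text
[235.14 632.66 231.29] [[-0.94  0.35 -0.  ]
 [ 0.35  0.94 -0.  ]
 [ 0.   -0.   -1.  ]] 1.5
turn [ 0.   -0.   -9.91]
turn [  0.01   0.01 170.09]
shift [ 329.36 -674.96   68.71]
[546.11 -35.04 188.  ]
[479.29 -24.95 188.  ]
[617.61 -52.62 188.  ]
[562.72  34.35 188.  ]
[ 534.6  -110.87  188.  ]
```

Careful with the scale: shifts go in shares of 750 mm and turns go in shares of 60 degrees. That gives: -250 mm is -0.3333, -100 mm is -0.1333, -10 degrees is -0.1667.

>>> {"api": "move_arm", "payload": {"targets": [[0, 0, -0.1667, 0.0333, -0.0667, 0.08, 0], [0, 0, -0.1667, 0.0653, -0.1333, 0.1333, 0], [0, 0, -0.1667, 0.0987, -0.2, 0.1333, 0], [0, 0, -0.1667, 0.1307, -0.2667, 0.1333, 0], [0, 0, -0.1667, 0.1627, -0.3333, 0.1333, 0]]}}

```text
time: 2.1
eef_pos: [332.3, 434.1, 327.9]
orientation: [0.0, 0.262, 0.965, 0.001]
ft_force: [1.2, 0.9, -0.1]
opening: 85.0
grip_force: 0.0
```

In the tool's units: -225 mm is -0.3, -180 mm is -0.24.

>>> {"api": "move_arm", "payload": {"targets": [[0, 0, 0, 0.032, -0.06, 0, 0], [0, 0, 0, 0.0627, -0.12, 0, 0], [0, 0, 0, 0.0933, -0.18, 0, 0], [0, 0, 0, 0.1253, -0.24, 0, 0], [0, 0, 0, 0.156, -0.3, 0, 0]]}}

```text
time: 2.6
eef_pos: [447.5, 211.9, 327.2]
orientation: [0.0, 0.262, 0.965, 0.0]
ft_force: [1.2, 0.2, 0.8]
opening: 85.1
grip_force: 0.0
```

In the tool's units: -200 mm is -0.2667, -160 mm is -0.2133.

>>> {"api": "move_arm", "payload": {"targets": [[0, 0, 0, 0.0293, -0.0533, 0, 0], [0, 0, 0, 0.06, -0.1067, 0, 0], [0, 0, 0, 0.0893, -0.16, 0, 0], [0, 0, 0, 0.1067, -0.2133, 0, 0], [0, 0, 0, 0.12, -0.2667, 0, 0]]}}

```text
time: 3.1
eef_pos: [537.5, 12.0, 327.0]
orientation: [0.0, 0.262, 0.965, 0.0]
ft_force: [-0.1, 0.3, -0.4]
opening: 85.4
grip_force: 0.0
```

In the tool's units: -60 mm is -0.08, -54 mm is -0.072.

>>> {"api": "move_arm", "payload": {"targets": [[0, 0, 0, 0.0187, -0.036, 0, 0], [0, 0, 0, 0.036, -0.072, 0, 0], [0, 0, 0, 0.036, -0.072, -0.0267, 0], [0, 0, 0, 0.036, -0.072, -0.0533, 0], [0, 0, 0, 0.036, -0.072, -0.08, 0]]}}

```text
time: 3.6
eef_pos: [564.0, -40.5, 266.3]
orientation: [0.0, 0.262, 0.965, 0.0]
ft_force: [-0.7, 0.3, -0.4]
opening: 85.1
grip_force: 0.0
```

```bash
python3 -c "
from g import *
s,R=st();print(s['eef_pos'],R.as_matrix())
for c,cr in(('top',(237,161,337,261)),('side',(235,145,335,245))):
    p=ctrl.read_camera(c);x0,y0,x1,y1=cr
    cv2.imwrite('pics/v1%s.png'%c,cv2.resize(p['image'][y0:y1,x0:x1,::-1],(400,400)))
cv2.imwrite('pics/v1.png',np.hstack([cv2.imread('pics/v1top.png'),cv2.imread('pics/v1side.png')]))
"
```

```text
[563.96 -40.45 266.25] [[-0.86  0.51  0.  ]
 [ 0.51  0.86  0.  ]
 [-0.    0.   -1.  ]]
```

View pics/v1.png

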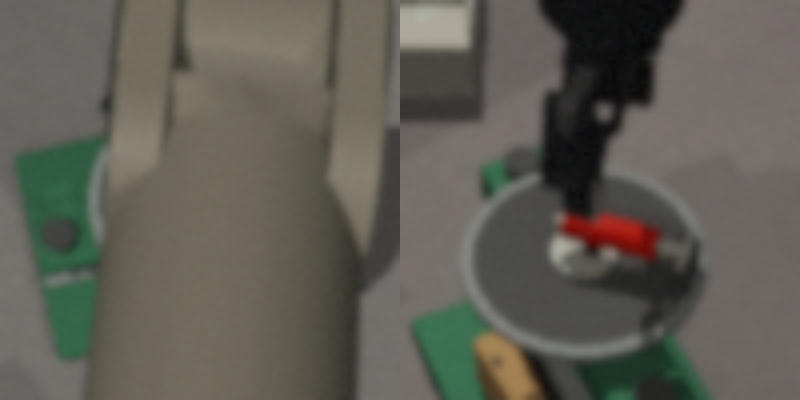

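In the tool's units: -66 mm is -0.088, -56 mm is -0.0747.

>>> {"api": "move_arm", "payload": {"targets": [[0, 0, 0, 0, -0.0013, -0.0267, 0], [0, 0, 0, 0, -0.0013, -0.0533, 0], [0, 0, 0, 0, -0.0013, -0.0747, 0], [0, 0, 0, 0, -0.0013, -0.088, 0], [0, 0, 0, 0, -0.0013, -0.088, 0]]}}

```text
time: 4.2
eef_pos: [563.7, -41.1, 200.6]
orientation: [-0.0, 0.262, 0.965, -0.0]
ft_force: [-0.2, 0.6, -0.0]
opening: 85.1
grip_force: 0.0
```

>>> {"api": "move_arm", "payload": {"targets": [[0, 0, 0, 0, 0, 0, 0.5], [0, 0, 0, 0, 0, 0, 0.7], [0, 0, 0, 0, 0, 0, 0.8], [0, 0, 0, 0, 0, 0, 0.9], [0, 0, 0, 0, 0, 0, 0.9]]}}

```text
time: 4.7
eef_pos: [563.1, -42.6, 201.0]
orientation: [-0.001, 0.262, 0.965, -0.001]
ft_force: [-5.8, -3.2, 7.6]
opening: 18.1
grip_force: 58.4
```

In the tool's units: 34.9 mm is 0.0465, 28.9 mm is 0.0385, 19.4 degrees is 0.3233.

>>> {"api": "move_arm", "payload": {"targets": [[0.0383, 0.065, 0, -0.0005, 0.0003, 0.01, 0.9], [0.075, 0.13, 0, 0.0004, -0.0003, 0.02, 0.9], [0.1133, 0.195, 0, 0.0025, -0.0015, 0.0295, 0.9], [0.1517, 0.26, 0, 0.0059, -0.0035, 0.0385, 0.9], [0.19, 0.3233, 0, 0.0105, -0.0061, 0.0465, 0.9]]}}

```text
time: 5.2
eef_pos: [570.8, -46.9, 235.0]
orientation: [-0.191, 0.257, 0.946, 0.051]
ft_force: [-0.5, -5.5, -15.9]
opening: 17.9
grip_force: 59.1
```

In the tool's units: 25.7 mm is 0.0343, -5.2 mm is -0.0069, 19.4 degrees is 0.3233.

>>> {"api": "move_arm", "payload": {"targets": [[0.0383, 0.065, 0, 0.0055, -0.0032, 0.0071, 0.9], [0.075, 0.13, 0, 0.0119, -0.0069, 0.0131, 0.9], [0.1133, 0.195, 0, 0.0189, -0.0111, 0.0176, 0.9], [0.1517, 0.26, 0, 0.0264, -0.0155, 0.0208, 0.9], [0.19, 0.3233, 0, 0.0343, -0.02, 0.0225, 0.9]]}}

```text
time: 5.7
eef_pos: [596.7, -61.5, 251.0]
orientation: [-0.372, 0.242, 0.89, 0.1]
ft_force: [-12.0, -1.6, -20.2]
opening: 17.4
grip_force: 59.0
```

```bash
cat > v.py <<'E'
from g import *
import sys
s,R=st();print(s['eef_pos'],s['ft_force'],R.as_matrix()[:,2],s['time'])
L=[]
for c,cr in(('top',(237,161,337,261)),('side',(235,145,335,245))):
    p=ctrl.read_camera(c);x0,y0,x1,y1=cr
    L.append(cv2.resize(p['image'][y0:y1,x0:x1,::-1],(400,400)))
cv2.imwrite('pics/%s.png'%sys.argv[1],np.hstack(L))
E
python3 v.py v2
```

```text
[596.67 -61.5  251.03] [-12.05  -1.63 -20.2 ] [-0.61  0.36 -0.7 ] 5.7
```

View pics/v2.png

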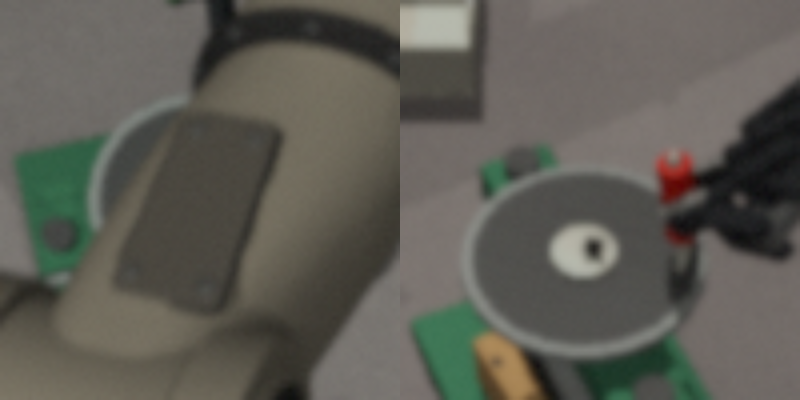

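In the tool's units: 4 mm is 0.0053, -2.3 mm is -0.0031.

>>> {"api": "move_arm", "payload": {"targets": [[0, 0, 0, 0.0027, -0.0013, 0, 0.9], [0, 0, 0, 0.0053, -0.0031, -0.0013, 0.9], [0, 0, 0, 0.0053, -0.0031, -0.0013, 0.9], [0, 0, 0, 0.0053, -0.0031, -0.0013, 0.4], [0, 0, 0, 0.0027, -0.0013, -0.0013, 0.4]]}}

```text
time: 6.3
eef_pos: [599.7, -61.7, 251.8]
orientation: [-0.369, 0.242, 0.892, 0.101]
ft_force: [-0.3, 0.2, -0.4]
opening: 45.6
grip_force: 0.0
```

```bash
cat > fit.py <<'E'
from h import *
np.set_printoptions(precision=1,suppress=True)
p=ctrl.read_camera("side");im=p["image"];hsv=cv2.cvtColor(im,cv2.COLOR_RGB2HSV)
red=((hsv[...,0]<8)|(hsv[...,0]>172))&(hsv[...,1]>140)&(hsv[...,2]>70)
red[:140]=0;red[250:]=0;red[:,:225]=0;red[:,345:]=0
y,x=np.nonzero(red);print(x.min(),x.max(),y.min(),y.max(),[(k,x[y==k].mean()) for k in sorted(set(y))][::3])
print(proj(p,[[604,-67,230],[604,-67,290]]))
print([ (np.array(r["xyz"]),r["score"]) for r in ctrl.find_in(p,"handle_grip")[:2]])
E
python3 fit.py
```

```text
302 344 184 200 [(np.int64(184), np.float64(308.5)), (np.int64(187), np.float64(306.0)), (np.int64(190), np.float64(305.5)), (np.int64(193), np.float64(306.0)), (np.int64(196), np.float64(320.42857142857144)), (np.int64(199), np.float64(343.5))]
[[306.6 203.5]
 [307.9 185.7]]
[(array([601.1, -71.4, 278.3]), 0.62)]
```

In the tool's units: -8 mm is -0.0107, 4.5 mm is 0.006, -34.5 degrees is -0.575.

>>> {"api": "move_arm", "payload": {"targets": [[-0.0667, -0.115, 0, 0.0013, -0.0013, -0.0013, 0.4], [-0.1333, -0.23, 0, 0.0027, -0.0027, -0.004, 0.4], [-0.2, -0.345, 0, 0.004, -0.004, -0.0067, 0.4], [-0.2667, -0.46, 0, 0.0053, -0.0053, -0.0093, 0.4], [-0.3333, -0.575, 0, 0.006, -0.0067, -0.0107, 0.4]]}}

```text
time: 6.9
eef_pos: [604.7, -66.8, 244.6]
orientation: [-0.039, 0.261, 0.964, 0.014]
ft_force: [0.3, 0.3, 0.7]
opening: 51.4
grip_force: 0.0
```

```bash
cat > o.py <<'E'
from g import *
s,R=st()
u=np.array([.864,-.505,0]);u/=np.linalg.norm(u);z=np.array([0,0,-1.]);y=np.array([-u[1],u[0],0])
T=Ro.from_matrix(np.c_[np.cross(y,z),y,z]);print(np.degrees((T*R.inv()).as_rotvec()),s["eef_pos"],s["ft_force"])
E
python3 o.py
```

```text
[-2.68 -3.91 -0.03] [604.68 -66.81 244.63] [0.27 0.32 0.7 ]
```

In the tool's units: -3.9 degrees is -0.065.

>>> {"api": "move_arm", "payload": {"targets": [[-0.045, -0.065, 0, 0, 0, 0, 0.4], [-0.045, -0.065, 0, 0, 0, 0, 0.7], [-0.045, -0.065, 0, 0, 0, 0, 0.9], [-0.045, -0.065, 0, 0, 0, 0, 0.9], [-0.045, -0.065, 0, 0, 0, 0, 0.9]]}}

```text
time: 7.4
eef_pos: [604.7, -66.4, 244.3]
orientation: [-0.005, 0.262, 0.965, 0.0]
ft_force: [-5.8, 7.1, 15.2]
opening: 18.7
grip_force: 58.1
```

```bash
python3 v.py v3
```

```text
[604.73 -66.42 244.26] [-5.75  7.08 15.22] [-0.01  0.   -1.  ] 7.4
```

View pics/v3.png

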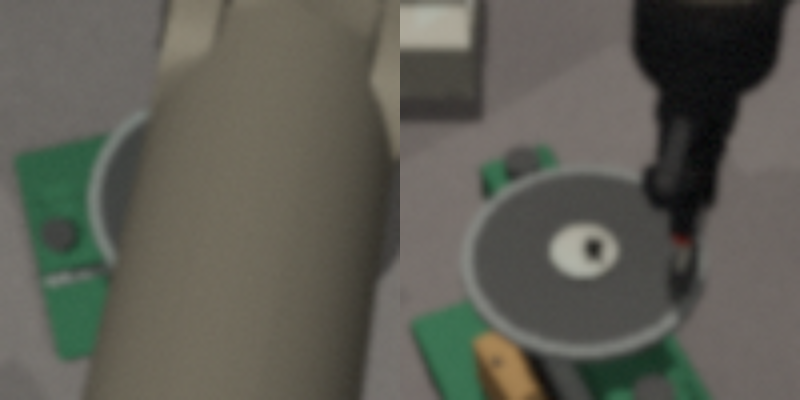

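```bash
cat > t.py <<'E'
import numpy as np,sys
a0,step,n=map(float,sys.argv[1:4]); r=float(sys.argv[4]) if len(sys.argv)>4 else 62
P=lambda a:r*np.array([np.cos(np.radians(a)),np.sin(np.radians(a))])
for k in range(int(n)):
    b=a0-5*step*k; print(b,[[float(round(v,1)) for v in P(b-step*(i+1))-P(b)] for i in range(5)])
E
python3 t.py -29.8 10 8
```

```text
-29.8 [[-6.2, -8.9], [-13.8, -16.5], [-22.6, -22.8], [-32.4, -27.4], [-42.8, -30.2]]
-79.8 [[-10.8, -1.0], [-21.5, -0.1], [-32.0, 2.7], [-41.8, 7.2], [-50.7, 13.4]]
-129.8 [[-7.7, 7.6], [-13.9, 16.4], [-18.5, 26.2], [-21.3, 36.7], [-22.3, 47.4]]
-179.8 [[0.9, 10.8], [3.7, 21.2], [8.2, 31.0], [14.4, 39.9], [22.0, 47.6]]
-229.8 [[8.8, 6.2], [18.6, 10.8], [29.0, 13.7], [39.8, 14.6], [50.6, 13.7]]
-279.8 [[10.4, -2.8], [20.3, -7.3], [29.1, -13.5], [36.8, -21.1], [43.0, -29.9]]
-329.8 [[4.6, -9.8], [7.4, -20.2], [8.4, -31.0], [7.5, -41.7], [4.7, -52.2]]
-379.8 [[-4.5, -9.8], [-10.7, -18.7], [-18.3, -26.4], [-27.1, -32.6], [-36.9, -37.2]]
```

In the tool's units: -42.8 mm is -0.0571, -32.4 mm is -0.0432.

>>> {"api": "move_arm", "payload": {"targets": [[0, 0, 0, -0.0083, -0.0119, 0.0013, 0.9], [0, 0, 0, -0.0184, -0.022, 0.0027, 0.9], [0, 0, 0, -0.0301, -0.0304, 0.0027, 0.9], [0, 0, 0, -0.0432, -0.0365, 0.0027, 0.9], [0, 0, 0, -0.0571, -0.0403, 0.0027, 0.9]]}}

```text
time: 8.0
eef_pos: [561.5, -97.3, 244.7]
orientation: [-0.005, 0.262, 0.965, -0.001]
ft_force: [6.3, 4.2, -9.0]
opening: 18.7
grip_force: 59.6
```

In the tool's units: -50.7 mm is -0.0676, -41.8 mm is -0.0557.

>>> {"api": "move_arm", "payload": {"targets": [[0, 0, 0, -0.0144, -0.0013, 0, 0.9], [0, 0, 0, -0.0287, -0.0001, 0, 0.9], [0, 0, 0, -0.0427, 0.0036, 0, 0.9], [0, 0, 0, -0.0557, 0.0096, 0, 0.9], [0, 0, 0, -0.0676, 0.0179, 0, 0.9]]}}

```text
time: 8.5
eef_pos: [510.9, -83.7, 244.9]
orientation: [-0.004, 0.262, 0.965, -0.001]
ft_force: [12.3, 4.2, -18.3]
opening: 18.2
grip_force: 59.0
```

```bash
cat > f.py <<'E'
from g import *
s,R=st();C=np.array([550.8,-35.8]);d=s["eef_pos"][:2]-C;r=np.hypot(*d);e=d/r;t=np.array([e[1],-e[0]]);F=s["ft_force"][:2]
print("ang",np.degrees(np.arctan2(d[1],d[0])),"r",r,"Ft(resist)",-F@t,"Frad",F@e,"fz",s["ft_force"][2],s["wrist_torque"],s["time"])
E
python3 f.py
```

```text
ang -129.7520538601901 r 62.31926671657522 Ft(resist) 6.807149653567189 Frad -11.066889053184092 fz -18.30762267846668 [ 1.42 -2.47 -0.04] 8.5
```

In the tool's units: 47.4 mm is 0.0632, -1.5 mm is -0.002.

>>> {"api": "move_arm", "payload": {"targets": [[0, 0, 0, -0.01, 0.0104, -0.0013, 0.9], [0, 0, 0, -0.0181, 0.022, -0.002, 0.9], [0, 0, 0, -0.0243, 0.0349, -0.0027, 0.9], [0, 0, 0, -0.028, 0.0489, -0.0027, 0.9], [0, 0, 0, -0.0293, 0.0632, -0.0027, 0.9]]}}

```text
time: 9.0
eef_pos: [489.8, -38.1, 244.5]
orientation: [-0.003, 0.263, 0.965, -0.001]
ft_force: [6.9, -11.0, 5.5]
opening: 18.6
grip_force: 61.5
```

```bash
python3 f.py
```

```text
ang -177.81184115947397 r 61.00844143296589 Ft(resist) 11.226517990642577 Frad -6.479390354836607 fz 5.457333596654825 [-1.92 -0.82  0.09] 9.0
```

In the tool's units: 8.1 mm is 0.0108, 6.5 mm is 0.0087.

>>> {"api": "move_arm", "payload": {"targets": [[0, 0, 0, 0, 0.0021, 0, 0.9], [0, 0, 0, 0, 0.0043, 0, 0.9], [0, 0, 0, 0.0003, 0.0065, 0, 0.9], [0, 0, 0, 0.0004, 0.0087, 0, 0.9], [0, 0, 0, 0.0007, 0.0108, 0, 0.9]]}}

```text
time: 9.5
eef_pos: [490.3, -30.8, 244.4]
orientation: [-0.003, 0.263, 0.965, -0.001]
ft_force: [0.9, -12.1, 9.6]
opening: 18.7
grip_force: 61.8
```

```bash
python3 f.py
```

```text
ang 175.24943083370974 r 60.734176522314215 Ft(resist) 12.03155331891934 Frad -1.8715059944838799 fz 9.57521392509286 [-2.18  0.27  0.02] 9.5
```

>>> {"api": "move_arm", "payload": {"targets": [[0, 0, 0, 0.0001, 0.0011, 0, 0.9], [0, 0, 0, 0.0003, 0.0021, 0, 0.9], [0, 0, 0, 0.0004, 0.0032, 0, 0.9], [0, 0, 0, 0.0005, 0.0043, 0, 0.9], [0, 0, 0, 0.0007, 0.0053, 0, 0.9]]}}

```text
time: 10.0
eef_pos: [490.7, -26.9, 244.4]
orientation: [-0.004, 0.263, 0.965, -0.001]
ft_force: [0.7, -14.1, 10.3]
opening: 18.5
grip_force: 61.9
```

```bash
python3 f.py; python3 v.py v4
```

```text
ang 171.61368404558053 r 60.73834536508237 Ft(resist) 13.81990596939556 Frad -2.7696053587068237 fz 10.258777978691215 [-2.32  0.28  0.02] 10.0
[490.71 -26.94 244.38] [  0.72 -14.08  10.26] [-0.01 -0.   -1.  ] 10.0
```

View pics/v4.png

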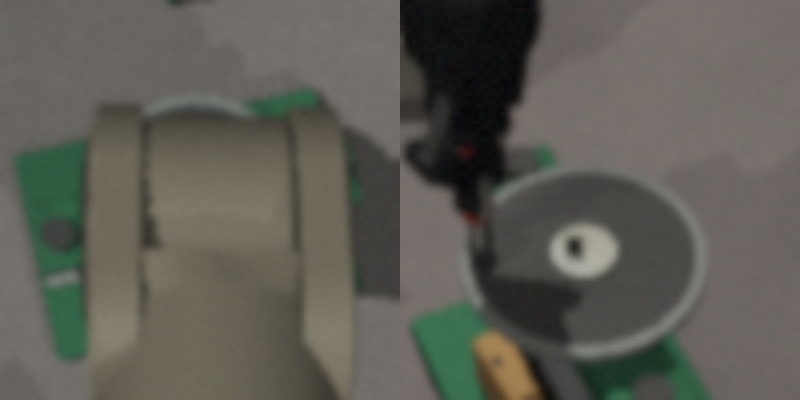

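In the tool's units: -2.8 mm is -0.0037, -1.4 mm is -0.0019.

>>> {"api": "move_arm", "payload": {"targets": [[0, 0, 0, 0.0003, -0.0019, 0, 0.9], [0, 0, 0, 0.0005, -0.0037, 0, 0.9], [0, 0, 0, 0.0005, -0.0037, 0, 0.9], [0, 0, 0, 0.0005, -0.0037, 0, 0.6], [0, 0, 0, 0.0005, -0.0037, 0, 0.4]]}}

```text
time: 10.6
eef_pos: [490.3, -27.6, 243.6]
orientation: [-0.004, 0.262, 0.965, -0.001]
ft_force: [-0.7, 0.0, 0.4]
opening: 46.5
grip_force: 0.0
```

In the tool's units: 75 mm is 0.1, 60 mm is 0.08.

>>> {"api": "move_arm", "payload": {"targets": [[0, 0, 0, 0, 0, 0.02, 0.4], [0, 0, 0, 0, 0, 0.0467, 0.4], [0, 0, 0, 0, 0, 0.08, 0.4], [0, 0, 0, 0, 0, 0.1, 0.4], [0, 0, 0, 0, 0, 0.1, 0.4]]}}

```text
time: 11.1
eef_pos: [490.9, -27.2, 320.4]
orientation: [-0.003, 0.262, 0.965, 0.0]
ft_force: [0.0, 0.7, -0.2]
opening: 51.7
grip_force: 0.0
```

```bash
python3 f.py; python3 -c "
from g import *
np.set_printoptions(precision=1,suppress=True)
s,R=st();print(s['eef_pos'],R.as_matrix()[:,1])
p=ctrl.read_camera('side');hsv=cv2.cvtColor(p['image'],cv2.COLOR_RGB2HSV)
red=((hsv[...,0]<8)|(hsv[...,0]>172))&(hsv[...,1]>140)&(hsv[...,2]>70)
red[:150]=0;red[250:]=0;red[:,:225]=0;red[:,345:]=0
y,x=np.nonzero(red);print([(int(k),x[y==k].min(),x[y==k].max()) for k in sorted(set(y))])
print(proj(p,[[489.5,-27,214],[489.5,-27,230],[489.5,-27,288]]))
"
```

```text
ang 171.78970330981699 r 60.483325384480885 Ft(resist) -0.6778106402341777 Frad 0.06508220140444848 fz -0.16824148001532718 [ 0.   -0.04 -0.05] 11.1
[490.9 -27.2 320.4] [ 0.5  0.9 -0. ]
[(180, np.int64(249), np.int64(255)), (181, np.int64(249), np.int64(256)), (182, np.int64(249), np.int64(256)), (183, np.int64(249), np.int64(256)), (184, np.int64(249), np.int64(256)), (185, np.int64(249), np.int64(256)), (186, np.int64(250), np.int64(256)), (187, np.int64(250), np.int64(256)), (188, np.int64(250), np.int64(256)), (189, np.int64(250), np.int64(256)), (190, np.int64(250), np.int64(256)), (191, np.int64(250), np.int64(256)), (192, np.int64(250), np.int64(256)), (193, np.int64(250), np.int64(344)), (194, np.int64(250), np.int64(344)), (195, np.int64(251), np.int64(344)), (196, np.int64(251), np.int64(344)), (197, np.int64(251), np.int64(344)), (198, np.int64(251), np.int64(344)), (199, np.int64(252), np.int64(344)), (200, np.int64(253), np.int64(344))]
[[255.2 202.5]
 [254.8 198.1]
 [253.2 180.9]]
```

In the tool's units: -44 mm is -0.0587, -30 mm is -0.04, 22 degrees is 0.3667.

>>> {"api": "move_arm", "payload": {"targets": [[0, 0, 0.1167, -0.02, 0.0027, 0, 1], [0, 0, 0.25, -0.04, 0.0053, 0, 1], [0, 0, 0.3667, -0.0587, 0.008, 0, 1], [0, 0, 0.3667, -0.0587, 0.008, 0, 1], [0, 0, 0.3667, -0.0587, 0.008, 0, 1]]}}

```text
time: 11.65
eef_pos: [446.0, -20.9, 318.2]
orientation: [-0.004, 0.074, 0.997, -0.001]
ft_force: [0.3, -0.4, 1.1]
opening: -0.0
grip_force: 0.0
```

In the tool's units: -56 mm is -0.0747, -45 mm is -0.06.

>>> {"api": "move_arm", "payload": {"targets": [[0, 0, 0, 0, 0, -0.02, 1], [0, 0, 0, 0, 0, -0.04, 1], [0, 0, 0, 0, 0, -0.06, 1], [0, 0, 0, 0, 0, -0.0747, 1], [0, 0, 0, 0, 0, -0.0747, 1]]}}

```text
time: 12.15
eef_pos: [445.6, -21.1, 261.3]
orientation: [-0.005, 0.073, 0.997, -0.002]
ft_force: [-0.2, -0.2, 1.3]
opening: 0.0
grip_force: 0.0
```

In the tool's units: 35 mm is 0.0467, 29 mm is 0.0387.

>>> {"api": "move_arm", "payload": {"targets": [[0, 0, 0, 0.0107, -0.0016, 0.0013, 1], [0, 0, 0, 0.0213, -0.0032, 0.0027, 1], [0, 0, 0, 0.0307, -0.0045, 0.0027, 1], [0, 0, 0, 0.0387, -0.0057, 0.0027, 1], [0, 0, 0, 0.0467, -0.0069, 0.0027, 1]]}}

```text
time: 12.65
eef_pos: [481.6, -26.2, 264.8]
orientation: [-0.004, 0.072, 0.997, -0.001]
ft_force: [-1.1, 1.0, 2.1]
opening: 0.2
grip_force: 1.1
```

In the tool's units: 32 mm is 0.0427, 25 mm is 0.0333.

>>> {"api": "move_arm", "payload": {"targets": [[0, 0, 0, 0.008, -0.0012, 0, 1], [0, 0, 0, 0.016, -0.0024, 0, 1], [0, 0, 0, 0.024, -0.0036, 0, 1], [0, 0, 0, 0.0333, -0.0049, 0, 1], [0, 0, 0, 0.0427, -0.0063, 0, 1]]}}

```text
time: 13.15
eef_pos: [513.5, -30.9, 264.7]
orientation: [-0.004, 0.072, 0.997, -0.001]
ft_force: [-1.7, 0.3, -1.0]
opening: -0.1
grip_force: 0.6
```

```bash
python3 v.py v5
```

```text
[513.5  -30.85 264.67] [-1.67  0.3  -0.98] [-0.01 -0.   -1.  ] 13.15
```

View pics/v5.png

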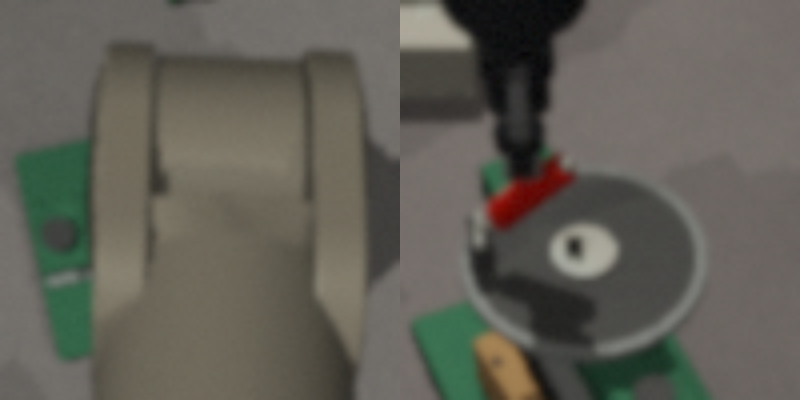

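In the tool's units: -36 mm is -0.048, -30 mm is -0.04.

>>> {"api": "move_arm", "payload": {"targets": [[0, 0, 0, 0.016, -0.0024, -0.0093, 1], [0, 0, 0, 0.0316, -0.0047, -0.02, 1], [0, 0, 0, 0.0347, -0.0051, -0.0293, 1], [0, 0, 0, 0.0381, -0.0056, -0.04, 1], [0, 0, 0, 0.0381, -0.0056, -0.048, 1]]}}

```text
time: 13.75
eef_pos: [541.5, -35.0, 228.1]
orientation: [-0.004, 0.072, 0.997, -0.001]
ft_force: [0.1, 0.1, 1.6]
opening: 0.3
grip_force: 0.7
```

In the tool's units: -7 mm is -0.0093, -6 mm is -0.008.

>>> {"api": "move_arm", "payload": {"targets": [[0, 0, 0, 0, 0, -0.0027, 1], [0, 0, 0, 0, 0, -0.0053, 1], [0, 0, 0, 0, 0, -0.0067, 1], [0, 0, 0, 0, 0, -0.008, 1], [0, 0, 0, 0, 0, -0.0093, 1]]}}

```text
time: 14.25
eef_pos: [541.8, -35.0, 222.6]
orientation: [-0.003, 0.072, 0.997, -0.001]
ft_force: [-6.3, -0.1, 20.9]
opening: -0.2
grip_force: 10.5
```

In the tool's units: 100 mm is 0.1333, 60 mm is 0.08.

>>> {"api": "move_arm", "payload": {"targets": [[0, 0, 0, 0, 0, 0.0267, 1], [0, 0, 0, 0, 0, 0.08, 1], [0, 0, 0, 0, 0, 0.1333, 1], [0, 0, 0, 0, 0.0667, 0.1333, 1], [0, 0, 0, 0, 0.1333, 0.1333, 1]]}}

```text
time: 14.75
eef_pos: [541.8, 65.2, 323.3]
orientation: [-0.002, 0.074, 0.997, -0.0]
ft_force: [0.8, 0.6, -0.8]
opening: 0.1
grip_force: 0.0
```

>>> {"api": "move_arm", "payload": {"targets": [[0, 0, 0, -0.0133, 0.06, 0, 1], [0, 0, 0, -0.0267, 0.12, 0, 1], [0, 0, 0, -0.04, 0.18, 0, 1], [0, 0, 0, -0.0533, 0.24, 0, 1], [0, 0, 0, -0.0533, 0.24, 0, 1]]}}

```text
time: 15.25
eef_pos: [499.0, 251.6, 321.2]
orientation: [-0.004, 0.068, 0.998, -0.001]
ft_force: [0.7, 0.2, -0.6]
opening: -0.0
grip_force: 0.0
```

```bash
sed -i 's/(235,145,335,245)/(235,175,335,275)/' v.py; python3 v.py v6; python3 b.py | grep -E "mid|e0|e1"
```

```text
[498.99 251.56 321.17] [ 0.72  0.17 -0.65] [-0.01 -0.   -1.  ] 15.25
top mid [285.3 216.2] [530.5 -31.5 214. ]
top e0 [286.7 205.8] [558.6 -35.3 214. ]
top e1 [284.  225.9] [504.1 -27.8 214. ]
side mid [273.3 201.4] [532.1 -31.9 214. ]
side e0 [285.  201.2] [559.5 -36.9 214. ]
side e1 [261.  201.6] [503.5 -26.8 214. ]
```

View pics/v6.png

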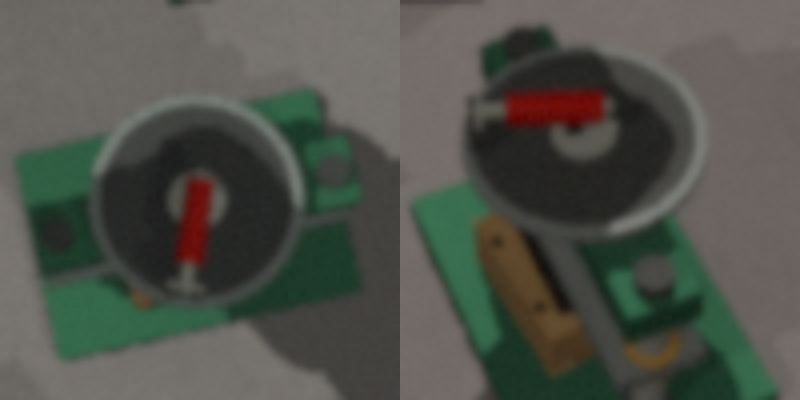

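```bash
python3 -c "
from h import *
print(ctrl.hand_in())"
```

```text
the job is handed in; nothing more can be done
None
```

The block is clamped at roughly 115 N, estimated from the crank force rather than measured directly. The handle is folded flat, the arm is clear of everything, and the job was handed in at about 15.6 s; no verdict came back.

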